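Shut and pin the arepa press

ROBOT

A 6-joint arm with a two-finger parallel gripper is mounted at the origin on the work surface. World frame = base frame: x ahead of the robot, y to its left, z up, the work surface at z = 0. Lengths are in m, angles in rad, forces in N, time in s.
With the tool pointing down it reaches from about 0.325 to 0.775 m from the base axis. Payload 9.3 kg.
Tool frame: the origin (TCP) lies midway between the tips of the shut fingers; the grasp point (between the pads) lies 19 mm behind it (manip.grip_point_offset is the distance from the TCP to the grasp point, in m); z points along the fingers, y is the line along which they close (so a half turn about z gives the same grasp; the last joint's range is limited). The gripper opens to 85 mm and grips with 20 to 120 N. Pads are 22 mm wide; open, the fingers measure 114 mm over their backs; the gripper's body (76 mm by 85 mm) begins 54 mm behind the grasp point. The pads swing forward as they close: fully open they stand 13 mm farther back than shut.
Start: joints at [1.101, 0.259, 0.021, 1.334, 0, 1.418], TCP at [0.171, 0.523, 0.231] pointing down, gripper open.
Joint ranges: [-3.04, 3.04], [-0.91, 1.82], [-1.04, 1.36], [-1.92, 1.95], [-1.52, 1.45], [-3.14, 3.14]. Speed limits (rad/s): [2.22, 2.22, 2.79, 3.14, 3.14, 3.14].

INTERFACE

Orientations are given as a unit quaternion [w, x, y, z].
In Python, from cell import manip, viewer gives the robot as it stands. The module is installed in compiled form; this text tells all that it offers.
- The arm moves only by the shell command python3 -m jog 'ROWS'. ROWS is text: rows parted by semicolons, each of 5 numbers parted by spaces: the finger opening in cm, from 0 to 8.54, then the shift along the tool's x, y, z in cm, then the turn about the tool's z in degrees. A call has 1 to 8 rows; each row is the pose to reach, as a shift and turn from the pose commanded when the call began, along the tool's axes at that moment; what a row does not reach only later rows make up. A row lasts 1/12 s, in which the tool goes at most 41.7 mm and 7.16 degrees, less where a joint would pass 70% of its speed; a pose out of reach is approached as far as the arm can. A call with a gripper value outside its range is refused whole. The fingers move at their own pace and stop on an object; the grip force is fixed at half the most. Time passes only in rows, so rows that repeat a pose let the fingers close. It gives the time, the measured TCP pose, the force, the opening and the grip force at its end, in the units of the state.
- manip.get_state(): the state, without advancing time (a new reading comes with each control period).
- viewer.get_image(name): name is "scene" or "top" or "wrist"; returns the picture (400x640x3 uint8, red, green, blue); there is no depth.
- viewer.get_calibration(name): a dict with "intrinsics" (3x3 intrinsics, pixels), "k1" (the pictures are not rectified: a ray, as slopes to the right and down, at radius r is drawn at 1 + k1 r^2 times it, then the intrinsics apply), "eye" and "attitude" of the camera in the world. Camera axes: x right, y down, z forward; pixel columns grow to the right and rows downward; lengths in m; the calibration is good to about 2 mm. A picture is of the moment at which its call begins: read the wrist's pose just before it. get_calibration takes no time and is no camera call; for the wrist camera it gives the pose at the moment of the call.
- manip.finish_job(): hands the job in; it is judged then, once.
The state is a dict: "t": time; "joints": joint angles; "joint_velocities": joint speeds; "joint_efforts": joint torques, N m; "position": TCP position; "tool_rot": TCP orientation; "ft_force": force on the tool from outside, world axes, zero at the start; "wrist_torque": the same for the moment, N m; "gripper_width": opening from 0.0 (shut) to 1.0 (fully open); "grasp_force": force on a finger pad.
Only numpy, scipy, OpenCV 4.12 (cv2) and the standard library are available. Lean on these libraries where they do the work, as an engineer would, in place of code of your own. Each camera call takes 0.05 s, during which the arm holds its last target. There are 200 camera calls.

TASK

Swing the upper board of the wooden arepa press down until it is fully shut, then take the L-shaped steel locking pin out of the tray and push it crosswise through the lined-up holes of the two steel cheek plates and the upper handle, from either side, until its bend sits against the plate. Finish by pressing down firmly with the fingers on top of the shut upper board and keep on pressing, without letting up, while I put the clip on the pin's far end. Leave the other oddments in the tray, and do not disturb the saucers, the griddle pan and the red clip.

Things in the scene. Friction and masses are not known exactly. Their poses are not given: they have to be found in the camera images.
- press: lower half of the hinged wooden press, fixed by suction feet. Origin on the counter under the middle of its 160 x 160 mm board (z 6 to 30 mm). A handle 30 mm wide runs from the board to local x = -150 mm; on both its sides stand steel cheek plates: x -145 to -115, z 10 to 60, y from 16.5 to 21.5 mm either side, each with a 14 mm round hole. The upper half is hinged at local +x.
- press_hole (a point): centre of the lock hole line, midway between the cheek plates, at x = -130, y = 0, z = 45 mm of press, same axes. The holes run along local y; the plates' outer faces lie 21.5 mm either side. With the upper half shut, the 14 mm hole across its 30 mm wide handle lies on this line. The pin may enter from either side. Half in and let go, its bend sags some 4 mm; then push along the pin, again if it catches.
- press_hinge (a point): middle of the hinge line, at x = 80, y = 0, z = 31.5 mm of press; the hinge turns about local y.
- upper (a joint): opening angle of the upper half (rad): 0 shut, 1.6 almost upright; starts well open (0.7 to 1.25). No spring; the hinge is stiff (0.75 N m of friction): the half (about 0.5 kg) stays where it is left and does not fall shut, so push it all the way to 0; a few newtons at the handle do it.
- upper_face (a point): point on the outer (shut: top) face of the upper half on its middle line, 175 mm from the hinge line and 25.5 mm off it; shut, it lies 57 mm above the counter, like the whole top face. Axes: x along the half towards the hinge, y along the hinge, z out of the face. Board 0 to 160 mm from the hinge line, then a 30 mm wide handle to 230 mm; 24 mm thick.
- tray: shallow open wooden tray, 200 x 310 mm, 30 mm high, walls and floor 6 mm, fixed; origin at the centre of its underside. Four things lie in it side by side about 70 mm apart along its y: the pin and three other oddments, in any order.
- pin: locking pin: 10 mm round steel bar bent to an L, about 65 g, lying flat in the tray (bar from 6 to 16 mm above the counter). Origin under the middle of the shank, on the bar's underside. Shank along x, rounded tip at x = +40 mm, bend at x = -45 mm, from where the short leg runs 33 mm to -y; 80 mm of clear shank between leg and tip.
- pin_tip (a point): the rounded tip of the pin's shank, on the centre line; axes as pin (x points out of the tip).
- pin_bend (a point): centre of the bend of the pin, on the shank's centre line, 85 mm behind the tip; axes as pin.
- rod: straight steel rod in the tray, 10 x 90 mm, not wanted; origin under its middle, lies along x
- spoon: spoon in the tray, 150 mm, wooden handle, not wanted; origin under its middle, lies along x
- muddler: wooden muddler in the tray, 115 mm long, up to 24 mm thick, not wanted; origin under its middle, lies along x
- griddle: black nonstick griddle pan, 260 mm across, 28 mm high, with a handle along its +x to 300 mm from the centre; origin under its centre
- saucer_low: lower of two stacked white ceramic saucers, 144 mm across, 18 mm high; origin under its centre
- saucer_top: upper of the two stacked saucers, 144 mm across; origin under its foot
- clip: red plastic spring clip like a clothespin, 75 x 22 mm, 11 mm high; origin under its middle
Things that resemble listed ones, but are neither listed nor needed, are in the scene too. Leave any blue or pink look-alike of the pin alone.

How it is judged:
On the way, in this order (a step that is already met when the one before it is completed fails the run):
1. the upper half is swung shut (value of joint upper below 0.02 rad), for 0.2 s.
2. the pin is through both plates and the handle, home against its bend, with the halves shut (value of joint upper below 0.02 rad and x of pin_tip in the frame of press_hole between -0.009 and 0.009 m and z of pin_tip in the frame of press_hole between -0.009 and 0.009 m and angle between the x axis of pin_tip and the y axis of press_hole, either way round below 0.15 rad and (y of pin_tip in the frame of press_hole above 0.05 m or y of pin_tip in the frame of press_hole below -0.05 m) and distance between pin_bend and press_hole below 0.035 m), for 0.2 s.
At the end, for the whole second after the job is handed in: Upper half within 0.012 rad of shut; pin at rest through both cheek plates and the handle (axis within 0.15 rad, tip within 9 mm of the hole line), its bend within about 8 mm of the plate it went in by; the fingers still press on top of the upper half with over 4 N (value of joint upper below 0.012 rad and x of pin_tip in the frame of press_hole between -0.009 and 0.009 m and z of pin_tip in the frame of press_hole between -0.009 and 0.009 m and angle between the x axis of pin_tip and the y axis of press_hole, either way round below 0.15 rad and (y of pin_tip in the frame of press_hole above 0.05 m or y of pin_tip in the frame of press_hole below -0.05 m) and distance between pin_bend and press_hole below 0.035 m and contact force between the fingers and upper above 4 N and z of the grasp point in the frame of upper_face above 0.004 m and linear speed of pin below 0.02 m/s); the arm keeps its last pose, push and grip.
It fails at once if another oddment is lifted out of the tray (height (world z) of any of rod, spoon, muddler above 0.06 m).
It fails at once if the saucers are disturbed (distance of any of saucer_low, saucer_top from where it was at the start of the episode above 0.02 m).
It fails at once if the griddle pan is disturbed (distance of griddle from where it was at the start of the episode above 0.02 m).
It fails at once if the clip is disturbed (distance of clip from where it was at the start of the episode above 0.02 m).
It also fails if it takes over 61 s, if anything falls off the work surface, if the arm or the gripper's body presses on something with over 40 N, if the wrist force passes 120 N, or if a joint passes its speed limit or range.

## Working session

There is one attempt and no reset: what is moved stays moved. The work goes in short steps, Python scripts to look and compute and a shell command to move; the robot and the scene stay as the last step left them, time stands still between calls to the robot, and variables do not carry over. Pictures are saved under pics/ and viewed, at most 13 in all, crops included, and the job is handed in when it is done.

```bash
mkdir -p pics; cat > h.py <<'E'
import numpy as np, cv2
from cell import manip, viewer
from scipy.spatial.transform import Rotation as R
def rot(q): return R.from_quat(np.r_[q[1:],q[0]])
def A(a):
    a=np.array(a,float); return a if a.shape==(3,3) else rot(a).as_matrix()
def ray(c,uv):
    K=np.array(c['intrinsics']); p=np.array([(uv[0]-K[0,2])/K[0,0],(uv[1]-K[1,2])/K[1,1]])
    q=p.copy()
    for _ in range(20): q=p/(1+c['k1']*(q@q))
    d=A(c['attitude'])@np.r_[q,1]; return np.array(c['eye'],float),d/np.linalg.norm(d)
def plane(c,uv,z):
    e,d=ray(c,uv); return e+d*(z-e[2])/d[2]
def proj(c,P):
    K=np.array(c['intrinsics']); v=A(c['attitude']).T@(np.array(P)-np.array(c['eye'])); q=v[:2]/v[2]; q=q*(1+c['k1']*(q@q)); return K[:2,:2]@q+K[:2,2]
def totool(P):
    s=manip.get_state(); return rot(s['tool_rot']).inv().apply(np.array(P)-s['position'])*100
def shot(n,f):
    c=viewer.get_calibration(n); im=viewer.get_image(n); cv2.imwrite('pics/'+f,im[:,:,::-1]); np.save('pics/'+f+'.npy',c,allow_pickle=True); return c,im
def load(f): return np.load('pics/'+f+'.npy',allow_pickle=True).item(), cv2.imread('pics/'+f)
E
python3 - <<'E'
from h import *
for n in ('scene','top'):
    c,im=shot(n,n+'0.png'); print(c)
s=manip.get_state(); print(s); print(manip.grip_point_offset)
E
```

```text
{'intrinsics': array([[477.72640879,   0.        , 322.13701976],
       [  0.        , 477.72640879, 190.41332863],
       [  0.        ,   0.        ,   1.        ]]), 'k1': 0.03592389183924516, 'eye': array([1.56798702, 0.32653937, 0.90453644]), 'attitude': array([-0.25974584,  0.56141052,  0.71054078, -0.33538354])}
{'intrinsics': array([[448.90304086,   0.        , 317.00140622],
       [  0.        , 448.90304086, 202.85652674],
       [  0.        ,   0.        ,   1.        ]]), 'k1': -0.040403343284992864, 'eye': array([0.39860088, 0.07969664, 1.20574808]), 'attitude': array([ 0.06164554, -0.69897833,  0.7104861 , -0.05327865])}
{'t': 0.1, 'joints': array([ 1.10139681e+00,  2.59153992e-01,  2.08147822e-02,  1.33373843e+00,
       -8.78651937e-06,  1.41824060e+00]), 'joint_velocities': array([-5.75402604e-05,  4.24442405e-04,  1.07708912e-03,  1.98876177e-03,
       -2.20355138e-04,  8.61028814e-04]), 'joint_efforts': array([ 5.86635346e-03, -5.56691873e+01,  3.45072520e+01,  1.16295973e-02,
       -1.08060917e-04, -3.65103301e-05]), 'position': array([0.17122068, 0.52237967, 0.23070781]), 'tool_rot': array([-1.91852215e-04,  1.57760023e-01,  9.87477273e-01, -6.11273438e-04]), 'ft_force': array([-0.17020951, -0.29307657, -0.72245978]), 'wrist_torque': array([-0.08087079,  0.02794088,  0.00704919]), 'grasp_force': 0.0, 'gripper_width': 0.9974691779963988}
0.0187
```

View pics/top0.png

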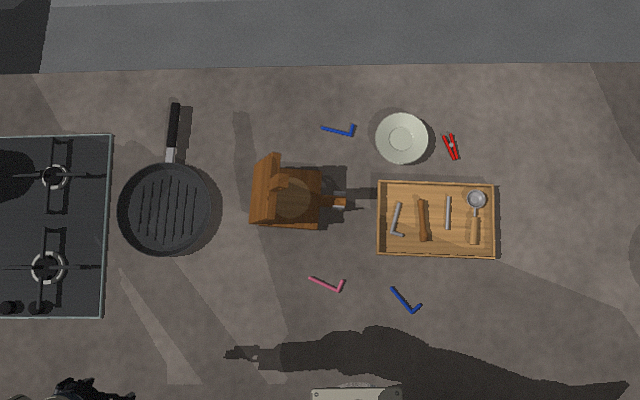

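View pics/scene0.png

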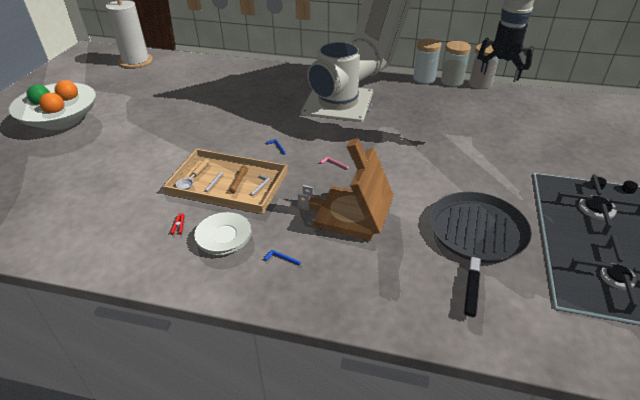

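The top view shows the press near (290,197), with its hinge at left and its handle and cheek plates at about (335,198). The tray is at (377–498, 181–258), with the grey L pin leftmost, at (397,219) and its bend near (394,233). Next come the muddler, rod and spoon. The saucers (403,138), clip (451,147) and griddle (168,209) are clear of it. I'll zoom in.

```bash
python3 - <<'E'
from h import *
c,im=load('top0.png'); a=cv2.resize(im[140:265,240:430],None,fx=4.2,fy=4.2,interpolation=cv2.INTER_CUBIC)
cv2.imwrite('pics/z1.png',a)
g=cv2.cvtColor(im,cv2.COLOR_BGR2HSV)
# pin: low-saturation blob in tray
m=((g[:,:,1]<70)&(g[:,:,2]>70)).astype(np.uint8); m[:, :384]=0; m[:,415:]=0; m[:192]=0; m[245:]=0
n,l,st,ce=cv2.connectedComponentsWithStats(m)
print(st,ce)
for uv in [(397,219),(335,198),(290,197),(377,181),(498,258),(403,138),(451,147)]: print(uv,plane(c,uv,0.015).round(3))
E
```

```text
[[     0      0    640    400 255837]
 [   390    202     13     35    163]] [[319.45161177 199.48627446]
 [395.44785276 221.04294479]]
(397, 219) [ 0.547 -0.121  0.015]
(335, 198) [0.607 0.044 0.015]
(290, 197) [0.611 0.165 0.015]
(377, 181) [ 0.651 -0.071  0.015]
(498, 258) [ 0.438 -0.383  0.015]
(403, 138) [ 0.771 -0.147  0.015]
(451, 147) [ 0.743 -0.278  0.015]
```

View pics/z1.png

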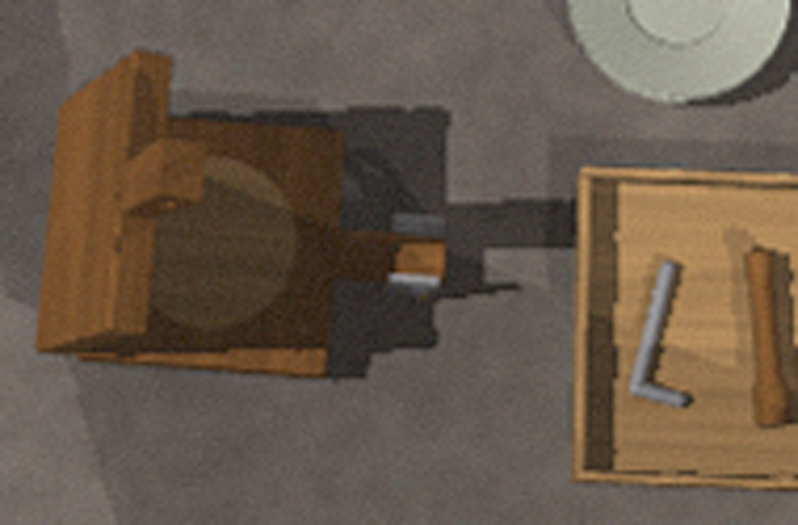

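The zoom shows the cheek plates at zoom px (417,224) and (413,281), and the lower board's right corners at (342,128) and (327,377). The pin's tip is at (668,265), its bend at (635,388) and its leg end at (688,400). The leg points right, towards −y.

```bash
python3 - <<'E'
from h import *
c,im=load('top0.png'); cs,_=load('scene0.png')
z=lambda u,v:(240+(u+.5)/4.2-.5,140+(v+.5)/4.2-.5)
P=lambda u,v,h:plane(c,z(u,v),h)
a=P(342,128,.03);b=P(327,377,.03);d=P(80,357,.03)
print('board corners',a,b,d,'width',np.linalg.norm(a-b))
y=(b-a)/np.linalg.norm(b-a); x=np.array([-y[1],y[0],0]); x=x if x[1]>0 else -x
mid=(a+b)/2; O=mid+x*.08; print('yaw from edge',np.degrees(np.arctan2(x[1],x[0])),'O',O)
p1=P(417,213,.06);p2=P(413,290,.06);print('plates outer top',p1,p2,np.linalg.norm(p1-p2),(p1+p2)/2, 'pred',O-x*.13)
t=P(668,265,.011);be=P(637,386,.011);le=P(688,400,.011)
print('pin tip',t,'bend',be,'leg',le,np.linalg.norm((t-be)),'dir',np.degrees(np.arctan2(*(t-be)[1::-1])))
for th in (.7,.9,1.0,1.1,1.2):
    H=O+x*.08; H[2]=.0315
    o=[]
    for r,n in((.23,.0255),(.23,.0015),(.16,.0255)):
        Q=H+(-x*np.cos(th)+np.r_[0,0,np.sin(th)])*r+n*(x*np.sin(th)+np.r_[0,0,np.cos(th)])
        u=proj(c,Q); o+=[((u-[240,140])*4.2).round(), proj(cs,Q).round()]
    print(th,*o)
E
```

```text
board corners [0.68072925 0.07994075 0.03      ] [0.52104269 0.09200292 0.03      ] [0.53619466 0.24705629 0.03      ] width 0.16014148317815544
yaw from edge 85.68027796994957 O [0.60691173 0.16574458 0.03      ]
plates outer top [0.61876586 0.03446749 0.06      ] [0.57067108 0.03803947 0.06      ] 0.04822723812056219 [0.59471847 0.03625348 0.06      ] pred [0.59711987 0.03611387 0.03      ]
pin tip [ 0.59140549 -0.12766749  0.011     ] bend [ 0.51393368 -0.10453883  0.011     ] leg [ 0.50446455 -0.13652419  0.011     ] 0.08085057867824438 dir -16.622623358224647
0.7 [330. 197.] [322. 153.] [358. 205.] [316. 158.] [236. 207.] [342. 171.]
0.9 [260. 182.] [336. 146.] [296. 190.] [328. 150.] [187. 198.] [352. 167.]
1.0 [221. 176.] [343. 144.] [260. 183.] [336. 147.] [160. 194.] [357. 165.]
1.1 [179. 170.] [352. 142.] [221. 177.] [343. 144.] [132. 190.] [363. 165.]
1.2 [135. 165.] [361. 141.] [180. 171.] [352. 142.] [103. 187.] [369. 164.]
```

```bash
cat > go.py <<'E'
import sys; from h import *
s=manip.get_state(); print('t',s['t'],s['position'].round(4),'F',s['ft_force'].round(1),'w',round(s['gripper_width'],3),'g',s['grasp_force'], 'yaw_y',np.degrees(np.arctan2(*rot(s['tool_rot']).as_matrix()[1::-1,1])).round(2))
for a in sys.argv[1:]: print(a, totool([float(q) for q in a.split(',')]).round(2))
E
python3 go.py .615,.31,.27 .612,.24,.25
```

```text
t 0.1 [0.1712 0.5224 0.2307] F [-0.2 -0.3 -0.7] w 0.997 g 0.0 yaw_y 71.85
.615,.31,.27 [-48.79  -6.36  -3.93]
.612,.24,.25 [-50.68 -13.1   -1.92]
```

```bash
python3 -m jog '0 -4 -0.5 -4 0;0 -8 -1 -4 0;0 -12 -1.6 -4 0;0 -16 -2 -4 0;0 -20 -2.6 -4 0;0 -24 -3 -4 0;0 -28 -3.6 -4 0;0 -32 -4.2 -4 0'; python3 -m jog '0 -4 -0.5 0 0;0 -8 -1 0 0;0 -12 -1.5 0 0;0 -16 -2 0 0;0 -16.8 -2.2 0 0;0 -16.8 -2.2 0 0'; python3 go.py .615,.31,.27 .612,.25,.25 .607,.19,.23
```

```text
t: 0.77
position: [0.4617, 0.3828, 0.271]
tool_rot: [-0.0, 0.158, 0.987, -0.0]
ft_force: [0.6, 1.3, 0.5]
gripper_width: -0.004
grasp_force: 0.0
t: 1.27
position: [0.6153, 0.3088, 0.2691]
tool_rot: [-0.001, 0.16, 0.987, -0.001]
ft_force: [0.8, -0.1, 0.8]
gripper_width: 0.003
grasp_force: 0.0
t 1.2667 [0.6153 0.3088 0.2691] F [ 0.8 -0.1  0.8] w 0.003 g 0.0 yaw_y 71.64
.615,.31,.27 [ 0.07  0.11 -0.09]
.612,.25,.25 [-1.54 -5.68  1.92]
.607,.19,.23 [ -2.96 -11.53   3.92]
```

```bash
python3 - <<'E'
from h import *
x=np.array([np.cos(np.radians(85.7)),np.sin(np.radians(85.7)),0]); H=np.array([.607,.1657,.0315])+.08*x; H[2]=.0315
for th in [1.3,1.1,.95,.8,.7,.6,.5,.4,.3,.2,.1,.05,0]:
    P=H+.195*(-x*np.cos(th)+[0,0,np.sin(th)])+.0255*(x*np.sin(th)+np.r_[0,0,np.cos(th)])+.010*np.sin(th)*x
    print(th,P.round(3),totool(P).round(2))
E
```

```text
1.3 [0.612 0.228 0.226] [-2.22 -7.81  4.3 ]
1.1 [0.609 0.189 0.217] [ -3.16 -11.58   5.24]
0.95 [0.607 0.161 0.205] [ -3.84 -14.27   6.43]
0.8 [0.605 0.135 0.189] [ -4.47 -16.77   8.02]
0.7 [0.604 0.12  0.177] [ -4.86 -18.31   9.27]
0.6 [0.602 0.105 0.163] [ -5.22 -19.73  10.67]
0.5 [0.601 0.092 0.147] [ -5.54 -21.01  12.2 ]
0.4 [0.601 0.08  0.131] [ -5.83 -22.14  13.85]
0.3 [0.6   0.07  0.113] [ -6.07 -23.1   15.59]
0.2 [0.599 0.062 0.095] [ -6.28 -23.9   17.42]
0.1 [0.599 0.056 0.076] [ -6.44 -24.52  19.31]
0.05 [0.599 0.053 0.067] [ -6.5  -24.76  20.27]
0 [0.598 0.051 0.057] [ -6.55 -24.96  21.24]
```

```bash
python3 -m jog '0 -1 -3 4.2 0;0 -1.7 -5.5 4.2 0;0 -2.2 -7.8 4.3 0;0 -2.6 -9.6 4.7 0;0 -3.1 -11.6 5.3 0;0 -3.5 -13 5.9 0'; python3 go.py
```

```text
t: 1.77
position: [0.6042, 0.1765, 0.2127]
tool_rot: [0.0, 0.157, 0.988, 0.001]
ft_force: [-0.7, 2.4, 2.6]
gripper_width: -0.001
grasp_force: 1.7
t 1.7667 [0.6042 0.1765 0.2127] F [-0.7  2.4  2.6] w -0.001 g 1.6587239993082659 yaw_y 71.9
```

```bash
python3 -m jog '0 -0.3 -1.3 0.6 0;0 -0.7 -2.5 1.3 0;0 -1 -3.8 2.2 0;0 -1.4 -5.3 3.4 0;0 -1.7 -6.7 4.8 0;0 -2 -8 6.3 0;0 -2.3 -9.1 8 0;0 -2.5 -10.1 9.7 0'; python3 -m jog '0 -0.2 -0.8 1.8 0;0 -0.3 -1.3 3.2 0;0 -0.4 -1.6 4.6 0;0 -0.5 -1.8 5.8 0;0 -0.5 -1.8 6.2 0;0 -0.5 -1.8 6.2 0'; python3 go.py
```

```text
t: 2.43
position: [0.5974, 0.0728, 0.1149]
tool_rot: [0.0, 0.157, 0.988, 0.0]
ft_force: [-0.4, 1.8, 0.2]
gripper_width: 0.002
grasp_force: 1.0
t: 2.93
position: [0.5971, 0.0544, 0.0568]
tool_rot: [0.002, 0.157, 0.988, -0.0]
ft_force: [-8.9, -0.4, 31.7]
gripper_width: 0.001
grasp_force: 15.7
t 2.9333 [0.5971 0.0544 0.0568] F [-8.9 -0.4 31.7] w 0.001 g 15.740226411726326 yaw_y 71.9
```

```bash
python3 -m jog '0 0 0 0 0;0 0 0 0 0;0 0 0 -3 0;0 0 0 -7 0;0 0 0 -10 0;0 0 0 -12 0'; python3 go.py .54,-.11,.20
```

```text
t: 3.43
position: [0.5972, 0.0547, 0.1767]
tool_rot: [0.002, 0.157, 0.988, 0.0]
ft_force: [1.1, 0.3, 0.6]
gripper_width: -0.001
grasp_force: 0.0
t 3.4333 [0.5972 0.0547 0.1767] F [1.1 0.3 0.6] w -0.001 g 0.0 yaw_y 71.91
.54,-.11,.20 [  0.31 -17.43  -2.34]
```

```bash
python3 -m jog '4 0 -4 -2 0;4 0 -8 -2.3 0;4 0.1 -12 -2.3 0;4 0.2 -16 -2.3 0;4 0.3 -17.4 -2.3 0;4 0.3 -17.4 -2.3 0;4 0.3 -17.4 -2.3 0'; python3 - <<'E'
from h import *
c,im=shot('wrist','w1.png'); shot('top','t1.png')
E
python3 - <<'E'
from h import *
c,a=load('w1.png');_,b=load('t1.png')
b=cv2.resize(b[150:250,240:400],None,fx=3,fy=3,interpolation=cv2.INTER_CUBIC)
o=np.zeros((400,640+0,3),np.uint8);o=a.copy()
cv2.imwrite('pics/v1.png',np.vstack([np.hstack([o[:, :640]]),]))
cv2.imwrite('pics/v2.png',b)
E
```

```text
t: 4.02
position: [0.5395, -0.1104, 0.1963]
tool_rot: [0.0, 0.158, 0.987, 0.0]
ft_force: [-0.5, -0.5, 0.2]
gripper_width: 0.47
grasp_force: 0.0
```

View pics/w1.png

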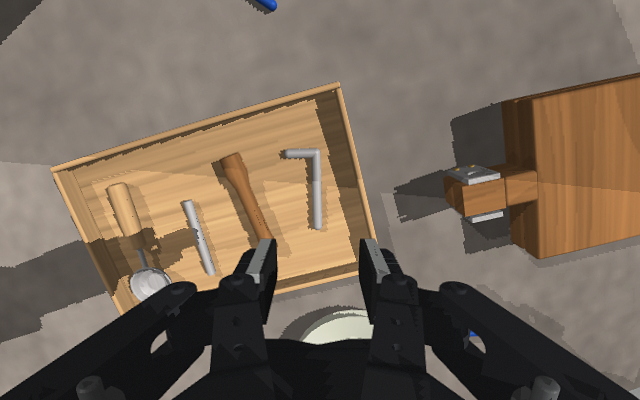

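View pics/v2.png

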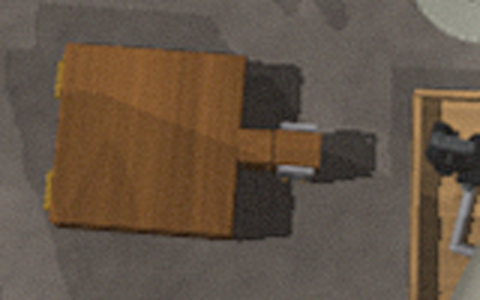

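The press is shut. In the wrist view the pin's bend is at (316,153), its tip at (318,230) and its leg end at (283,153). The plate tops are near (472,173) and (488,217).

```bash
python3 - <<'E'
from h import *
c,im=load('w1.png'); ct,_=load('t1.png')
g=cv2.cvtColor(im,cv2.COLOR_BGR2HSV)
m=((g[:,:,1]<60)&(g[:,:,2]>90)).astype(np.uint8)
n,l,st,ce=cv2.connectedComponentsWithStats(m)
for i in range(1,n):
    if 60<st[i,4]<4000 and st[i,1]<260:
        pts=np.argwhere(l==i)[:,::-1].astype(np.float32); print(st[i],ce[i].round(1),cv2.boxPoints(cv2.minAreaRect(pts)).round(1).tolist())
for nm,uv in dict(bend=(318,153),tip=(318,230),leg=(283,153)).items(): print(nm,plane(c,uv,.011).round(4))
# pin shank centreline by fit
k=l[190,317]; rows=[(np.mean(np.where(l[v]==k)[0]),v) for v in (170,180,190,200,210,220)] if k else []
print(rows,[plane(c,r,.011).round(4) for r in rows])
z=lambda u,v:(240+(u+.5)/3-.5,150+(v+.5)/3-.5)
for uv in [(245,57),(234,236)]: print('board corner',plane(ct,z(*uv),.057).round(4))
for uv in [(300,123),(297,176)]: print('plate outer edge top cam',plane(ct,z(*uv),.06).round(4))
E
```

```text
[285 148  37  82 950] [311.9 180. ] [[284.8999938964844, 148.39999389648438], [319.8999938964844, 147.5], [321.8999938964844, 228.89999389648438], [286.8999938964844, 229.8000030517578]]
[464 173  37  12 210] [482.7 178.3] [[463.8999938964844, 177.39999389648438], [499.6000061035156, 172.3000030517578], [500.70001220703125, 179.89999389648438], [465.0, 185.0]]
[183 200  33  76 715] [199.1 236.9] [[182.1999969482422, 201.60000610351562], [191.1999969482422, 198.60000610351562], [216.0, 273.0], [207.0, 276.0]]
[470 210  33  13 225] [486.8 216.1] [[469.8999938964844, 215.6999969482422], [501.5, 208.6999969482422], [503.1000061035156, 216.10000610351562], [471.6000061035156, 223.10000610351562]]
[246 239  25  44 469] [257.9 259.3] [[244.10000610351562, 279.20001220703125], [255.60000610351562, 235.1999969482422], [270.20001220703125, 239.10000610351562], [258.70001220703125, 283.0]]
[130 250  42  52 939] [147.4 281.3] [[113.4000015258789, 279.0], [137.3000030517578, 249.60000610351562], [173.39999389648438, 279.0], [149.5, 308.3999938964844]]
bend [ 0.5151 -0.1013  0.011 ]
tip [ 0.5957 -0.128   0.011 ]
leg [ 0.5037 -0.1358  0.011 ]
[(np.float64(316.5), 170), (np.float64(316.5), 180), (np.float64(316.0), 190), (np.float64(316.5), 200), (np.float64(317.0), 210), (np.float64(317.0), 220)] [array([ 0.5315, -0.1084,  0.011 ]), array([ 0.5417, -0.1118,  0.011 ]), array([ 0.5518, -0.1157,  0.011 ]), array([ 0.5625, -0.1187,  0.011 ]), array([ 0.5734, -0.1217,  0.011 ]), array([ 0.5843, -0.1253,  0.011 ])]
board corner [0.6781 0.0791 0.057 ]
board corner [0.5209 0.0912 0.057 ]
plate outer edge top cam [0.6178 0.0325 0.06  ]
plate outer edge top cam [0.5715 0.0362 0.06  ]
```

```bash
python3 go.py .535,-.1095,.007
```

```text
t 4.1167 [ 0.5401 -0.1093  0.1962] F [-0.4  0.5  0.4] w 0.468 g 0.0 yaw_y 71.9
.535,-.1095,.007 [ 0.48 -0.18 18.92]
```

```bash
python3 -m jog '4 0.5 -0.1 4 -1;4 0.5 -0.1 8 -1;4 0.5 -0.1 12 -1;4 0.5 -0.1 15 -1;4 0.5 -0.1 17 -1;4 0.5 -0.1 17.9 -1;4 0.5 -0.1 17.9 -1'; python3 go.py .535,-.1095,.007
```

```text
t: 4.7
position: [0.5342, -0.1082, 0.0154]
tool_rot: [-0.002, 0.148, 0.989, 0.0]
ft_force: [-0.8, -0.1, -0.4]
gripper_width: 0.468
grasp_force: 0.0
t 4.7 [ 0.5342 -0.1082  0.0154] F [-0.8 -0.1 -0.4] w 0.468 g 0.0 yaw_y 72.95
.535,-.1095,.007 [-0.11 -0.1   0.84]
```

```bash
python3 -m jog '1.5 -0.1 -0.1 0.4 0;1.2 -0.1 -0.1 0.8 0;0 -0.1 -0.1 0.8 0;0 -0.1 -0.1 0.8 0;0 -0.1 -0.1 0.8 0;0 -0.1 -0.1 0.8 0;0 -0.1 -0.1 0.8 0'; python3 go.py
```

```text
t: 5.28
position: [0.536, -0.1112, 0.0099]
tool_rot: [0.001, 0.149, 0.989, -0.0]
ft_force: [-0.1, 0.1, 4.6]
gripper_width: 0.078
grasp_force: 59.1
t 5.2833 [ 0.536  -0.1112  0.0099] F [-0.1  0.1  4.6] w 0.078 g 59.066367745399475 yaw_y 72.84
```

```bash
python3 -m jog '0 0 0 -2 0;0 0 0 -4 0;0 0 0 -7 0;0 0 0 -10 0;0 0 0 -10 0'; python3 - <<'E'
from h import *
shot('wrist','w2.png'); 
c,a=load('w2.png'); cv2.imwrite('pics/w2c.png',cv2.resize(a[60:340,180:460],None,fx=2,fy=2))
E
python3 go.py
```

```text
t: 5.7
position: [0.5379, -0.1119, 0.1147]
tool_rot: [0.004, 0.149, 0.989, -0.001]
ft_force: [0.9, -0.1, 0.2]
gripper_width: 0.08
grasp_force: 58.9
t 5.75 [ 0.5371 -0.1116  0.1122] F [ 1.1 -0.8 -1.5] w 0.077 g 58.872955441474915 yaw_y 72.84
```

View pics/w2c.png

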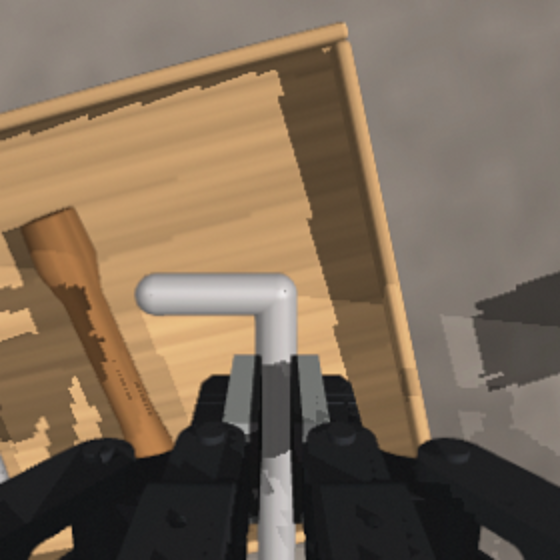

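```bash
python3 - <<'E'
from h import *
c,a=load('w2.png'); s=manip.get_state(); T=rot(s['tool_rot'])
f=lambda x,y:(180+(x+.5)/2-.5,60+(y+.5)/2-.5)
for dz in (-.002,.001,.004):
    z=s['position'][2]+dz
    B,L=plane(c,f(275,294),z),plane(c,f(155,294),z); u,d=plane(c,f(200,273),z+.0),plane(c,f(200,315),z)
    print(dz,'bend tool mm',(T.inv().apply(B-s['position'])*1000).round(1),'legend',(T.inv().apply(L-s['position'])*1000).round(1),'thick',np.linalg.norm(u-d)*1000, 'shank w', np.linalg.norm(plane(c,f(256,330),z)-plane(c,f(297,330),z))*1000)
E
python3 go.py .48,-.02,.12
```

```text
-0.002 bend tool mm [21.4  0.3  1.9] legend [ 21.4 -28.9   1.9] thick 10.687253384216817 shank w 10.125351307980615
0.001 bend tool mm [22.3  0.3 -1.1] legend [ 22.3 -28.3  -1.1] thick 10.468784914535322 shank w 9.918369221403683
0.004 bend tool mm [23.2  0.3 -4.1] legend [ 23.2 -27.7  -4.1] thick 10.250316444853922 shank w 9.711387134826717
t 5.75 [ 0.5371 -0.1116  0.1122] F [ 1.1 -0.8 -1.5] w 0.077 g 58.872955441474915 yaw_y 72.84
.48,-.02,.12 [ 8.16  7.07 -0.83]
```

```bash
python3 -m jog '0 3 2 -1 -6;0 5 5 -1 -12.8;0 5 8.5 -1 -12.8;0 5 12 -1 -12.8;0 5.5 15 -1 -12.8;0 6.5 15 -1 -12.8;0 6.5 15 -1 -12.8'; python3 - <<'E'
from h import *
c,im=shot('wrist','w3.png'); s=manip.get_state(); T=rot(s['tool_rot'])
g=cv2.cvtColor(im,cv2.COLOR_RGB2HSV)
m=((g[:,:,1]<60)&(g[:,:,2]>90)).astype(np.uint8)
n,l,st,ce=cv2.connectedComponentsWithStats(m)
for i in range(1,n):
    if 60<st[i,4]<4000: print(st[i],ce[i].round(1),plane(c,ce[i],.06).round(4))
c,im=load('w1.png')
print('w1 plates',plane(c,(482.7,178.3),.06),plane(c,(486.8,216.1),.06))
c,im=shot('scene','s3.png')
v=cv2.resize(im[120:260,230:430,::-1],None,fx=4,fy=4,interpolation=cv2.INTER_CUBIC)
cv2.imwrite('pics/s3c.png',v)
E
python3 go.py .4968,.0431,.115
```

```text
t: 6.33
position: [0.5159, 0.0532, 0.1181]
tool_rot: [-0.001, 0.036, 0.999, 0.0]
ft_force: [0.1, -0.7, -0.7]
gripper_width: 0.08
grasp_force: 58.9
[  0 278  12  35 289] [  4.2 297.5] [ 0.5661 -0.197   0.06  ]
[311 281  17  64 933] [318.7 313.3] [0.5916 0.0485 0.06  ]
[197 324  20  23 183] [208.  333.3] [ 0.6039 -0.0368  0.06  ]
[   0  352   71   48 1820] [ 22.3 370.6] [ 0.6375 -0.2094  0.06  ]
[508 372  14  28 209] [514.2 386.3] [0.6781 0.2059 0.06  ]
w1 plates [0.57789903 0.03650615 0.06      ] [0.61533981 0.03376508 0.06      ]
t 6.4333 [0.5172 0.0512 0.1186] F [-0.6  0.5 -0.8] w 0.083 g 58.94035756587982 yaw_y 85.68
.4968,.0431,.115 [ 1.97 -0.97  0.36]
```

View pics/s3c.png

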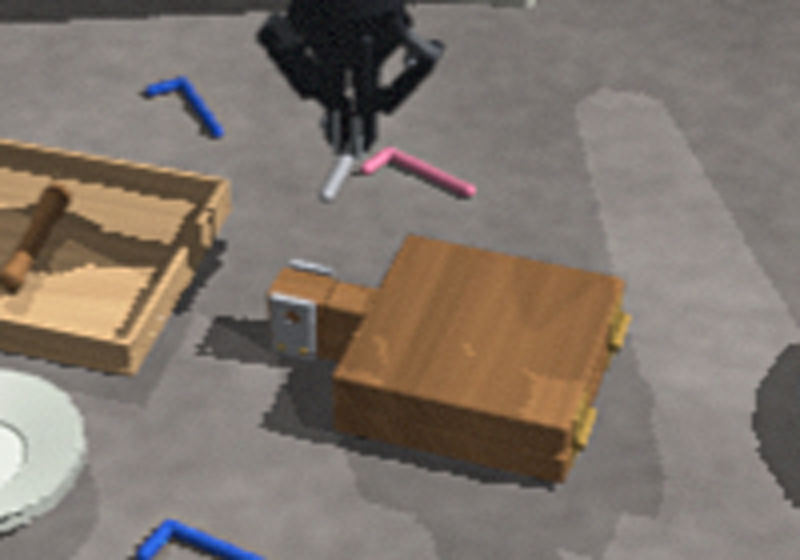

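The scene view shows the far hole at crop (293,315) and the pin tip at crop (327,195). I'll compare both with the predictions.

```bash
python3 - <<'E'
from h import *
c,a=load('s3.png'); s=manip.get_state(); T=rot(s['tool_rot'])
f=lambda x,y:np.array((230+(x+.5)/4-.5,120+(y+.5)/4-.5))
d=np.array([np.cos(np.radians(-4.4)),np.sin(np.radians(-4.4)),0]); x=np.array([-d[1],d[0],0])
hole=np.array([.596,.0354,.045]); pf=hole+.0215*d
e,r=ray(c,f(293,315)); P=e+r*((pf-e)@d)/(r@d); print('far hole seen',P,'off along x,z mm',((P-pf)@x*1000).round(1),((P-pf)[2]*1000).round(1), proj(c,pf), f(293,315))
tip=s['position']+T.apply([-.058,.0003,-.0011]); print('tip centre pred px',proj(c,tip),'seen',f(328,193))
# observed pixel deviation -> lateral (x) and z
e,r=ray(c,f(328,193)); Q=e+r*((tip-e)@d)/(r@d); print('tip dev lateral,z mm',(Q-tip)@x*1000,(Q-tip)[2]*1000)
g=cv2.cvtColor(a,cv2.COLOR_BGR2HSV); m=((g[:,:,1]<60)&(g[:,:,2]>130)).astype(np.uint8)
n,l,st,ce=cv2.connectedComponentsWithStats(m[150:175,305:322])
print(st[1:]+[305,150,0,0,0],ce[1:]+[305,150])
E
```

```text
far hole seen [0.61762604 0.03621203 0.05006951] off along x,z mm 2.5 5.1 [302.09060358 199.59622431] [302.875 198.375]
tip centre pred px [310.08303717 169.52487383] seen [311.625 167.875]
tip dev lateral,z mm 4.5683962990013 6.632212163074288
[[305 150  17  25 204]
 [305 168   4   3   8]] [[312.46568627 162.75980392]
 [306.5        169.25      ]]
```

```bash
python3 go.py .5018,.0417,.0432
```

```text
t 6.4333 [0.5172 0.0512 0.1186] F [-0.6  0.5 -0.8] w 0.083 g 58.94035756587982 yaw_y 85.68
.5018,.0417,.0432 [ 1.45 -1.06  7.54]
```

```bash
python3 -m jog '0 1.5 -1 0 0;0 1.5 -1 3 0;0 1.5 -1 6 0;0 1.5 -1 7.5 0;0 1.5 -1 7.5 0;0 1.5 -1 7.5 0;0 1.5 -1 7.5 0'; python3 - <<'E'
from h import *
s=manip.get_state()
c,im=shot('scene','s4.png'); cw,iw=shot('wrist','w4.png')
v=cv2.resize(im[160:230,270:340,::-1],None,fx=8,fy=8,interpolation=cv2.INTER_CUBIC)
w=cv2.resize(iw[200:400,220:420,::-1],(240,240)) 
cv2.imwrite('pics/s4c.png',np.hstack([v,np.vstack([w,np.zeros((320,240,3),np.uint8)])]))
E
python3 go.py .5018,.0417,.0432
```

```text
t: 7.02
position: [0.5028, 0.0418, 0.0452]
tool_rot: [0.001, 0.039, 0.999, -0.0]
ft_force: [-0.2, 0.7, -1.8]
gripper_width: 0.079
grasp_force: 58.9
t 7.1167 [0.503  0.0422 0.0455] F [ 0.2 -0.1 -0.3] w 0.077 g 58.92002820968628 yaw_y 85.61
.5018,.0417,.0432 [ 0.12 -0.06  0.23]
```

View pics/s4c.png

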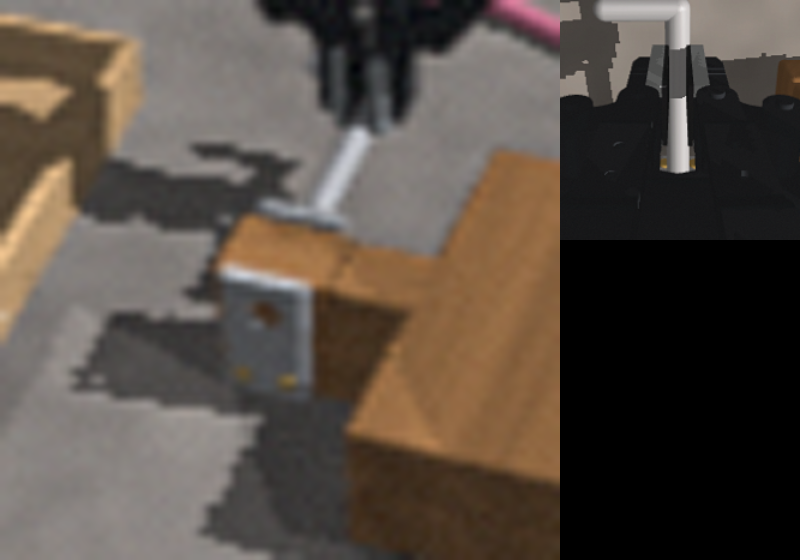

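```bash
python3 - <<'E'
from h import *
c,a=load('s4.png'); g=cv2.cvtColor(a,cv2.COLOR_BGR2GRAY).astype(float); hs=cv2.cvtColor(a,cv2.COLOR_BGR2HSV)
for v in range(175,188): print(v,g[v,306:322].astype(int).tolist())
print('hole')
for v in range(190,210): print(v,hs[v,296:311,1].tolist())
d=np.array([np.cos(np.radians(-4.4)),np.sin(np.radians(-4.4)),0]); x=np.array([-d[1],d[0],0]); H=np.array([.596,.0354,.045])
T=np.array([.503,.0422,.0455]); 
for nm,off in (('axis',0*x),('+1mm lat',.001*x),('+1mm z',np.r_[0,0,.001])):
    print(nm,[proj(c,H+off+k*d).round(2) for k in (-.07,-.05,-.032,.0215)])
print('pin pred',[proj(c,T+np.r_[0,0,.0015]+k*d).round(2) for k in (.02,.04,.058)])
E
```

```text
175 [128, 129, 125, 127, 130, 114, 73, 63, 90, 84, 60, 102, 115, 89, 102, 131]
176 [128, 127, 125, 127, 126, 125, 109, 123, 180, 168, 90, 97, 127, 133, 130, 131]
177 [131, 125, 128, 127, 127, 117, 120, 158, 194, 191, 149, 129, 133, 132, 129, 131]
178 [133, 134, 129, 125, 123, 116, 126, 180, 199, 173, 127, 125, 127, 127, 127, 127]
179 [128, 127, 135, 131, 122, 121, 157, 194, 188, 147, 127, 126, 130, 131, 128, 130]
180 [72, 103, 132, 131, 120, 136, 181, 196, 169, 132, 126, 130, 129, 132, 131, 130]
181 [97, 130, 132, 122, 125, 163, 195, 186, 144, 123, 127, 127, 128, 131, 131, 131]
182 [133, 134, 128, 119, 141, 184, 196, 163, 117, 124, 127, 126, 130, 130, 128, 129]
183 [129, 130, 123, 127, 166, 195, 182, 141, 119, 124, 124, 125, 124, 129, 132, 126]
184 [92, 120, 119, 143, 188, 199, 165, 117, 118, 121, 124, 125, 127, 128, 131, 128]
185 [115, 131, 123, 155, 198, 179, 132, 119, 119, 122, 124, 128, 129, 130, 129, 130]
186 [150, 161, 152, 152, 168, 164, 130, 120, 117, 123, 124, 128, 129, 131, 131, 131]
187 [85, 93, 100, 112, 136, 145, 150, 135, 121, 124, 125, 125, 131, 127, 130, 130]
hole
190
[... 1035 characters left out ...]
19, 6, 10, 9, 19, 16, 19, 18, 5, 89, 146]
206 [22, 8, 17, 74, 125, 41, 10, 12, 9, 13, 15, 17, 10, 85, 146]
207 [14, 8, 7, 30, 77, 39, 16, 18, 36, 117, 105, 3, 10, 86, 154]
208 [19, 13, 13, 8, 4, 14, 10, 19, 17, 90, 81, 3, 10, 97, 142]
209 [7, 20, 16, 11, 9, 9, 9, 8, 0, 4, 10, 18, 7, 65, 89]
axis [array([312.84, 179.81]), array([310.58, 183.97]), array([308.5 , 187.79]), array([302.09, 199.6 ])]
+1mm lat [array([313.16, 179.87]), array([310.91, 184.03]), array([308.84, 187.86]), array([302.43, 199.67])]
+1mm z [array([312.83, 179.54]), array([310.57, 183.7 ]), array([308.49, 187.52]), array([302.08, 199.32])]
pin pred [array([313.07, 178.58]), array([310.81, 182.72]), array([308.74, 186.52])]
```

```bash
python3 -m jog '0 0 0 0.2 0;0 0 0 0.2 0;0 -0.5 0 0.2 0;0 -1 0 0.2 0;0 -1.2 0 0.2 0;0 -1.4 0 0.2 0;0 -1.6 0 0.2 0'; python3 go.py
```

```text
t: 7.7
position: [0.5183, 0.0414, 0.0422]
tool_rot: [-0.0, 0.038, 0.999, 0.0]
ft_force: [-0.3, -0.5, -1.7]
gripper_width: 0.082
grasp_force: 58.9
t 7.7 [0.5183 0.0414 0.0422] F [-0.3 -0.5 -1.7] w 0.082 g 58.92004609107971 yaw_y 85.65
```

```bash
python3 -m jog '0 -0.4 0 0 0;0 -0.8 0 0 0;0 -1.2 0 0 0;0 -1.6 0 0 0;0 -1.6 0 0 0'; python3 go.py
```

```text
t: 8.12
position: [0.5349, 0.0401, 0.0423]
tool_rot: [0.0, 0.038, 0.999, -0.0]
ft_force: [0.4, -0.2, -1.3]
gripper_width: 0.075
grasp_force: 58.9
t 8.1167 [0.5349 0.0401 0.0423] F [ 0.4 -0.2 -1.3] w 0.075 g 58.91984045505524 yaw_y 85.64
```

```bash
python3 -m jog '0 -0.4 0 0 0;0 -0.8 0 0 0;0 -1.2 0 0 0;0 -1.6 0 0 0;0 -2 0 0 0;0 -2.4 0 0 0;0 -2.4 0 0 0'; python3 go.py
```

```text
t: 8.7
position: [0.5588, 0.0383, 0.0422]
tool_rot: [0.0, 0.038, 0.999, -0.0]
ft_force: [0.1, -0.1, 0.3]
gripper_width: 0.081
grasp_force: 58.9
t 8.7 [0.5588 0.0383 0.0422] F [ 0.1 -0.1  0.3] w 0.081 g 58.919970989227295 yaw_y 85.64
```

```bash
python3 -m jog '3 0 0 0 0;3 0 0 0 0;3 0 0 0 0;3 0 0 -3 0;3 0 0 -6 0;0 2.5 0 -6 0;0 5 0 -6 0;0 5 0 -6 0'; python3 - <<'E'
from h import *
cw,iw=shot('wrist','w5.png'); c,im=shot('scene','s5.png')
v=cv2.resize(im[160:230,270:340,::-1],(400,400),interpolation=cv2.INTER_CUBIC)
cv2.imwrite('pics/c5.png',np.hstack([v,cv2.resize(iw[100:400,170:470,::-1],(400,400))]))
E
python3 go.py
```

```text
t: 9.37
position: [0.5041, 0.0428, 0.1027]
tool_rot: [-0.001, 0.038, 0.999, 0.0]
ft_force: [0.1, 0.6, -0.5]
gripper_width: 0.0
grasp_force: 0.0
t 9.4667 [0.5076 0.0423 0.1028] F [-0.1  1.1  0.4] w -0.0 g 0.0 yaw_y 85.66
```

View pics/c5.png

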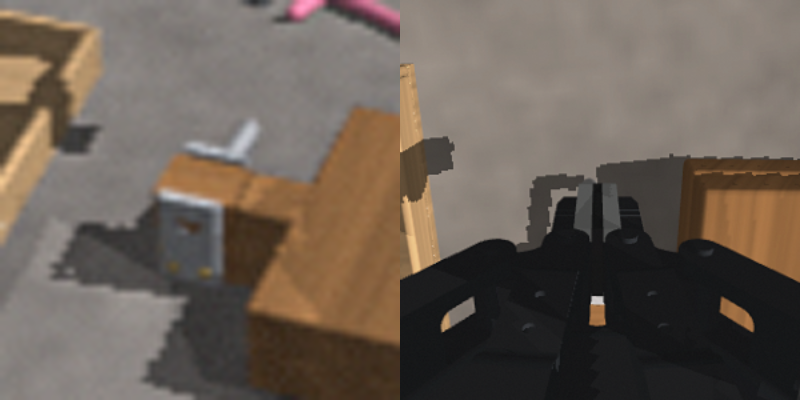

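The pin stays in the holes with its bend sticking out at the near side, at left-panel px (250,125). Next I push along it with shut fingers.

```bash
python3 -m jog '0 0 0 3 0;0 0 0 6 0;0 0 0 6.8 0;0 -0.5 0 6.8 0;0 -1 0 6.8 0;0 -1.5 0 6.8 0;0 -2 0 6.8 0;0 -2.5 0 6.8 0'; python3 go.py
```

```text
t: 10.13
position: [0.5344, 0.0402, 0.0354]
tool_rot: [0.001, 0.038, 0.999, -0.0]
ft_force: [-0.0, 0.0, 0.8]
gripper_width: 0.004
grasp_force: 0.2
t 10.1333 [0.5344 0.0402 0.0354] F [-0.   0.   0.8] w 0.004 g 0.23106862558051944 yaw_y 85.65
```

```bash
python3 -m jog '0 -0.4 0 0 0;0 -0.8 0 0 0;0 -1.2 0 0 0;0 -1.5 0 0 0;0 -1.7 0 0 0;0 -1.9 0 0 0;0 -1.9 0 0 0'; python3 go.py
```

```text
t: 10.72
position: [0.5522, 0.0388, 0.0343]
tool_rot: [0.0, 0.038, 0.999, -0.0]
ft_force: [-0.0, -0.1, 0.7]
gripper_width: 0.0
grasp_force: 0.0
t 10.7167 [0.5522 0.0388 0.0343] F [-0.  -0.1  0.7] w 0.0 g 0.0 yaw_y 85.65
```

```bash
python3 -m jog '0 -0.2 0 0 0;0 -0.4 0 0 0;0 -0.6 0 0 0;0 -0.7 0 0 0;0 -0.7 0 0 0'; python3 - <<'E'
from h import *
cw,iw=shot('wrist','w6.png'); c,im=shot('scene','s6.png')
v=cv2.resize(im[160:230,270:340,::-1],(400,400),interpolation=cv2.INTER_CUBIC)
cv2.imwrite('pics/c6.png',np.hstack([v,cv2.resize(iw[100:400,170:470,::-1],(400,400))]))
E
python3 go.py
```

```text
t: 11.13
position: [0.5543, 0.0388, 0.0336]
tool_rot: [-0.004, 0.038, 0.999, 0.0]
ft_force: [-18.1, 1.0, 10.6]
gripper_width: -0.0
grasp_force: 9.3
t 11.2333 [0.5543 0.0388 0.0336] F [-18.3   0.9  10.6] w 0.001 g 9.176630470901728 yaw_y 85.67
```

View pics/c6.png

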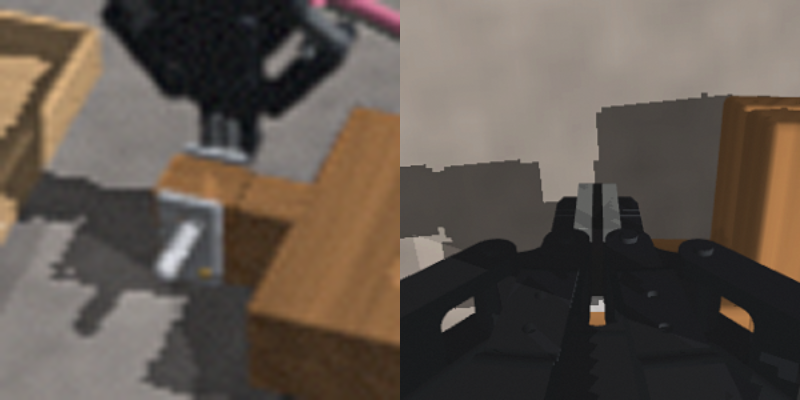

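The pin now sticks out of the far plate at left-panel px (180,250), and contact at the predicted depth shows its bend is home. I'll back off and go to press the board.

```bash
python3 -m jog '0 1.5 0 0 0;0 2.5 0 0 0;0 2.5 0 -3 0;0 2.5 0 -6.5 0;0 2.5 0 -6.5 0'; python3 go.py .603,.115,.07
```

```text
t: 11.65
position: [0.5365, 0.0401, 0.105]
tool_rot: [0.004, 0.038, 0.999, -0.0]
ft_force: [1.3, 0.1, -0.2]
gripper_width: -0.002
grasp_force: 0.0
t 11.65 [0.5365 0.0401 0.105 ] F [ 1.3  0.1 -0.2] w -0.002 g 0.0 yaw_y 85.66
.603,.115,.07 [-6.04  7.97  3.55]
```

```bash
python3 -m jog '0 -3 4 0 0;0 -5 6.5 0 0;0 -6 8 0 0;0 -6 8 2 0;0 -6 8 3.5 0;0 -6 8 3.5 0'; python3 go.py .603,.115,.053; python3 -m jog '0 0 0 0.6 0;0 0 0 1.2 0;0 0 0 1.6 0;0 0 0 1.6 0'; python3 go.py
```

```text
t: 12.15
position: [0.5984, 0.1158, 0.0613]
tool_rot: [-0.002, 0.038, 0.999, -0.0]
ft_force: [-0.4, 0.5, -0.9]
gripper_width: 0.001
grasp_force: 0.0
t 12.15 [0.5984 0.1158 0.0613] F [-0.4  0.5 -0.9] w 0.001 g 0.0 yaw_y 85.69
.603,.115,.053 [-0.46 -0.04  0.83]
t: 12.48
position: [0.6005, 0.1154, 0.0566]
tool_rot: [0.004, 0.038, 0.999, 0.0]
ft_force: [-24.1, -1.9, 65.1]
gripper_width: 0.003
grasp_force: 32.6
t 12.4833 [0.6005 0.1154 0.0566] F [-24.1  -1.9  65.1] w 0.003 g 32.595017133280635 yaw_y 85.65
```

```bash
python3 -m jog '0 0 0 -0.4 0;0 0 0 -0.6 0;0 0 0 -0.6 0;0 0 0 -0.6 0'; python3 go.py; python3 - <<'E'
from h import *
c,im=shot('scene','s7.png'); ct,it=shot('top','t7.png')
v=cv2.resize(im[160:230,270:340,::-1],(400,400),interpolation=cv2.INTER_CUBIC)
cv2.imwrite('pics/c7.png',np.hstack([v,cv2.resize(it[165:235,300:370,::-1],(400,400),interpolation=cv2.INTER_CUBIC)]))
E
python3 go.py
```

```text
t: 12.82
position: [0.6008, 0.1152, 0.057]
tool_rot: [0.002, 0.038, 0.999, 0.0]
ft_force: [-5.4, -0.8, 22.4]
gripper_width: 0.001
grasp_force: 10.7
t 12.8167 [0.6008 0.1152 0.057 ] F [-5.4 -0.8 22.4] w 0.001 g 10.687534954631701 yaw_y 85.63
t 12.9167 [0.6009 0.1152 0.057 ] F [-5.3 -1.  21.9] w -0.003 g 10.747155610006303 yaw_y 85.63
```

View pics/c7.png

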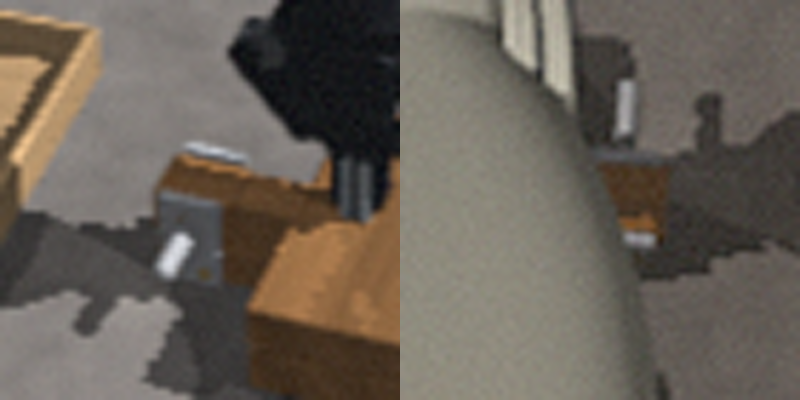

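```bash
python3 - <<'E'
from h import *
c,im=load('t7.png'); d=np.array([np.cos(np.radians(-4.4)),np.sin(np.radians(-4.4)),0]); H=np.array([.596,.0354,.045])
g=cv2.cvtColor(im,cv2.COLOR_BGR2GRAY)
print(g[174:196,335:346])
print([ (k,proj(c,H+k*d).round(1)) for k in (.05,.055,.058)])
cs,i2=load('s7.png'); g2=cv2.cvtColor(i2,cv2.COLOR_BGR2GRAY); print(g2[196:214,294:308]); print([(k,proj(cs,H+k*d+np.r_[0,0,-.002])+[.95,-.7]) for k in (.045,.05,.058)])
E
```

```text
[[ 59  63  54  59  54  86 108 106 100 102  96]
 [ 60  60  58  65  65  67  90 103 102 104 101]
 [ 64  61  59  65  60  52  88 110 102  99 102]
 [ 63  61  62  57  53  51  84 107 103 103 103]
 [ 60  62  55  58  62  66  93 106 105  96 101]
 [ 63  59  57 103 141 125  97  93 101 103 104]
 [ 61  55  48 119 161 141 101  97 104 104 106]
 [ 58  61  61 118 155 136 100  94 103 103 105]
 [ 49  61  64 122 158 133 100  91 104 104 102]
 [ 54  52  57 133 159 130  89  90  98 105 103]
 [ 48  53  66 139 160 126  87  96 107 103 102]
 [ 55  47  66 137 162 124  90  96 103 109 110]
 [ 49  44  65 144 165 118  91  97 104 108 100]
 [ 49  47  83 144 167 119  84  98 106 108 108]
 [ 54  39  92 114 105  82  86 103 107 108 105]
 [ 47  42  73  67  53  52  88 110 111 107 107]
 [ 64  58  52  66  65  55  91 113 109 113 108]
 [ 81  77  75  77  80  78  90  92  96  99 104]
 [ 82  87  86  91  85  82  84  81  87  82  82]
 [ 68  63  66  64  64  69  67  67  63  74  72]
 [ 57  56  60  56  56  61  62  54  58  62  60]
 [ 68  60  54  62  54  58  65  59  56  58  57]]
[(0.05, array([339.6, 181.3])), (0.055, array([339.7, 179.5])), (
[... 531 characters left out ...]
1 201 155  85  72  77  78  96]
 [ 56  53  55  93 166 215 211 170  97  70  75  78  81  83]
 [ 71  60  64 124 190 216 194 128  76  74  79  77  77  77]
 [ 79  74  76 100 156 190 167  92  74  78  74  69  72  74]
 [ 75  70  74  77 105 129 112  73  74  81  75  69  72  79]
 [ 80  79  75  71  72  70  59  54  59  60  64  70  76  78]
 [ 81  78  75  73  73  69  54  60  60  58  56  58  59  57]
 [ 76  77  83  90  88  69  56  58  60  62  60  59  59  56]
 [ 93  87 117 148 133  89  67  54  57  56  55  52  57  56]
 [149 148 146 151 149 138 107  67  52  56  58  56  54  54]]
[(0.045, array([300.12946228, 204.85974834])), (0.05, array([299.49466393, 206.03024986])), (0.058, array([298.47145233, 207.91691272]))]
```

```bash
python3 - <<'E'
from h import *
print(manip.finish_job())
E
```

```text
the job is handed in; nothing more can be done
None
```

The job is handed in: the press is shut, the pin is pushed home through both plates and the handle, and the fingers were still pressing on the upper board with about 22 N; no verdict came back.

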